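Pair the brass weights with their standards on the soaking plate

ROBOT

A 6-joint arm with a two-finger parallel gripper is mounted at the origin on the work surface. World frame = base frame: x ahead of the robot, y to its left, z up, the work surface at z = 0. Lengths are in m, angles in rad, forces in N, time in s.
With the tool pointing down it reaches from about 0.275 to 0.825 m from the base axis. Payload 4.9 kg.
Tool frame: the origin (TCP) lies midway between the tips of the shut fingers; the grasp point (between the pads) lies 19 mm behind it (grip_point_offset is the distance from the TCP to the grasp point, in m); z points along the fingers, y is the line along which they close (so a half turn about z gives the same grasp; the last joint's range is limited). The gripper opens to 85 mm and grips with 20 to 120 N. Pads are 22 mm wide; open, the fingers measure 114 mm over their backs; the gripper's body (76 mm by 85 mm) begins 54 mm behind the grasp point. The pads swing forward as they close: fully open they stand 13 mm farther back than shut.
Start: joints at [-1.29, 0.326, -0.193, 1.052, 0, 1.437], TCP at [0.222, -0.503, 0.231] pointing down, gripper open.
Joint ranges: [-2.65, 2.65], [-0.97, 1.79], [-1.3, 1.35], [-1.93, 2.1], [-1.47, 1.37], [-3.14, 3.14]. Speed limits (rad/s): [2.57, 2.57, 3.14, 3.14, 3.14, 3.14].

INTERFACE

Orientations are given as a rotation vector (axis times angle).
In Python, from cell import * gives the robot as it stands. Calls block until the motion is done:
- movep(position, orientation): joint-space move of the TCP to a pose.
- move_l(position, velocity=0.15, rot=None, until_force=None): straight line of the TCP; rot=None keeps the orientation; velocity is the mean speed in m/s. With until_force (N) it stops when the force on the tool has changed by that much, and returns True; else False.
- set_joints(angles): joint-space move.
- let_go() and grab(newtons=None): open the fingers fully, or close them until they stop; newtons is the grip in N (None keeps the last).
- sleep(seconds).
- ik(position, orientation): joint angles nearest the present ones, or None.
- get_state(): the state.
- grab_frame(name): name is "scene" or "top" or "wrist"; returns a dict with "img" (400x640x3 uint8, red, green, blue), "fx", "fy", "cx", "cy" (pixels), "cam_to_world" (4x4, takes a point from camera to world coordinates); the wrist camera has in their place "T_tool_cam" (4x4, takes a point from camera to tool coordinates, whose origin is the TCP and whose axes are the flange's). Camera axes: x right, y down, z forward; pixel columns grow to the right and rows downward; lengths in m; the calibration is good to about 2 mm. A picture is of the moment at which its call begins: read the wrist's pose just before it. There is no depth.
A pose or a line that the arm cannot do raises MotionError and nothing moves.
- sign_off(): hands the job in; it is judged then, once.
Trained networks look in the newest picture that a camera, given by its name, has taken for a name from the list of things; names that differ only in an ending like _2 or _b are one class to them, and where a whole thing is asked for, a point or a joint stands for the part that bears it (a point fixed in the world has none). Each returns a list of dicts, best first, with "score" (0 to 1); they miss things now and then, are a little off and sometimes report something else, mostly with a low value. They report only what shows in the picture. A call takes as long as a camera call.
- spot_in(camera, name): "centre" ([column, row] in pixels, amid what is visible of it).
- silhouettes(camera, name): "mask" (400x640 bool, what is visible of it) and "centre" ([column, row] in pixels, amid what is visible of it).
- tip_of(camera, name): "centre" ([column, row] in pixels: a listed point, or the origin of a listed thing).
The state is a dict: "clock": time; "q": joint angles; "joint_velocities": joint speeds; "tau": joint torques, N m; "position": TCP position; "eef_rot": TCP orientation; "contact_force": force on the tool from outside, world axes, zero at the start; "wrist_torque": the same for the moment, N m; "finger_gap": opening from 0.0 (shut) to 1.0 (fully open); "grasp_force": force on a finger pad.
Only numpy, scipy, OpenCV 4.12 (cv2) and the standard library are available. Lean on these libraries where they do the work, as an engineer would, in place of code of your own. Each camera call takes 0.05 s, during which the arm holds its last target. There are 200 camera calls.

TASK

Before calibration, move the four brass weights from the wooden tray to the blue soaking plate, each one standing upright in the middle of the empty front-row recess directly in front of the steel standard of its own size. Set them down gently rather than dropping them, do not let weights knock together, and leave the steel standards where they stand.

Things in the scene. Friction and masses are not known exactly. Their poses are not given: they have to be found in the camera images.
- brass500: The largest loose brass (yellow) weight, 500 g: upright cylinder 38 mm in diameter and 50 mm high, on top a narrower neck and a lifting knob 24 mm in diameter, 66 mm high in all. Stands at the start in one of the four recesses of the wooden tray. Origin at the centre of its underside, z up along its axis.
- brass200: The second largest loose brass (yellow) weight, 200 g: upright cylinder 28 mm in diameter and 36.5 mm high, on top a narrower neck and a lifting knob 18 mm in diameter, 49.5 mm high in all. Stands at the start in one of the four recesses of the wooden tray. Origin at the centre of its underside, z up along its axis.
- brass100: The third largest loose brass (yellow) weight, 100 g: upright cylinder 22 mm in diameter and 29.5 mm high, on top a narrower neck and a lifting knob 14 mm in diameter, 40 mm high in all. Stands at the start in one of the four recesses of the wooden tray. Origin at the centre of its underside, z up along its axis.
- brass50: The smallest loose brass (yellow) weight, 50 g: upright cylinder 18 mm in diameter and 22 mm high, on top a narrower neck and a lifting knob 11.6 mm in diameter, 30.5 mm high in all. Stands at the start in one of the four recesses of the wooden tray. Origin at the centre of its underside, z up along its axis.
- steel500: The largest loose polished steel (grey) standard weight, 500 g: upright cylinder 38 mm in diameter and 50 mm high, on top a narrower neck and a lifting knob 24 mm in diameter, 66 mm high in all. Stands in one of the four back-row recesses of the blue plate and is to stay there. Origin at the centre of its underside, z up along its axis.
- steel200: The second largest loose polished steel (grey) standard weight, 200 g: upright cylinder 28 mm in diameter and 36.5 mm high, on top a narrower neck and a lifting knob 18 mm in diameter, 49.5 mm high in all. Stands in one of the four back-row recesses of the blue plate and is to stay there. Origin at the centre of its underside, z up along its axis.
- steel100: The third largest loose polished steel (grey) standard weight, 100 g: upright cylinder 22 mm in diameter and 29.5 mm high, on top a narrower neck and a lifting knob 14 mm in diameter, 40 mm high in all. Stands in one of the four back-row recesses of the blue plate and is to stay there. Origin at the centre of its underside, z up along its axis.
- steel50: The smallest loose polished steel (grey) standard weight, 50 g: upright cylinder 18 mm in diameter and 22 mm high, on top a narrower neck and a lifting knob 11.6 mm in diameter, 30.5 mm high in all. Stands in one of the four back-row recesses of the blue plate and is to stay there. Origin at the centre of its underside, z up along its axis.
- plate: Blue plate, fixed, 180 (x) by 320 (y) by 18 mm high; two rows of four round recesses 54 mm wide, 4 mm deep (floors 14 mm above its underside). Origin on its underside below the middle of the front row (robot's side); x points to the back row, y along the rows. Centres: front row, empty, at x 0, y -120, -40, 40, 120 mm; back row, holding the steel weights in changing order, at x 95 mm, same y.
- tray: Dark wooden tray, fixed, 90 (x) by 320 (y) by 20 mm high; one row of four round felt-lined recesses 50 mm wide, 4 mm deep (floors 16 mm above its underside), centres at x 0, y -120, -40, 40, 120 mm. Origin at the centre of its underside, y along the row. The brass weights stand in it in changing order; tray and plate may change sides (left or right).

How it is judged:
At the end, for the whole second after the job is handed in: Each brass weight, released, still and upright (0.05 rad), stands on the floor of a front-row recess, within 15 mm of the row's line and, along the row, within 18 mm of the steel weight of its size. The steel weights stand upright in their recesses, moved less than 10 mm (x of brass500 in the frame of plate between -0.015 and 0.015 m and y of brass500 in the frame of steel500 between -0.018 and 0.018 m and z of each of brass500, steel500, brass200, steel200, brass100, steel100, brass50, steel50 in the frame of plate below 0.0155 m and angle between each of brass500, steel500, brass200, steel200, brass100, steel100, brass50, steel50's own z axis and vertical below 0.05 rad and linear speed of each of brass500, brass200, brass100, brass50 below 0.02 m/s and contact force between the fingers and brass500 below 0.1 N and distance of each of steel500, steel200, steel100, steel50 from where it was at the start of the episode below 0.01 m and x of brass200 in the frame of plate between -0.015 and 0.015 m and y of brass200 in the frame of steel200 between -0.018 and 0.018 m and contact force between the fingers and brass200 below 0.1 N and x of brass100 in the frame of plate between -0.015 and 0.015 m and y of brass100 in the frame of steel100 between -0.018 and 0.018 m and contact force between the fingers and brass100 below 0.1 N and x of brass50 in the frame of plate between -0.015 and 0.015 m and y of brass50 in the frame of steel50 between -0.018 and 0.018 m and contact force between the fingers and brass50 below 0.1 N); the robot touches nothing.
It fails at once if two weights knock together (contact of more than 1 N between a brass weight and any other weight) (contact force between any of brass500, brass200, brass100, brass50 and steel500 above 1 N or contact force between any of brass500, brass200, brass100, brass50 and steel200 above 1 N or contact force between any of brass500, brass200, brass100, brass50 and steel100 above 1 N or contact force between any of brass500, brass200, brass100, brass50 and steel50 above 1 N or contact force between any of brass200, brass100, brass50 and brass500 above 1 N or contact force between any of brass100, brass50 and brass200 above 1 N or contact force between brass50 and brass100 above 1 N).
It fails at once if a brass weight is dropped (moves faster than 0.45 m/s with no finger on it, a free fall of about 10 mm) ((linear speed of brass500 above 0.45 m/s and contact force between the fingers and brass500 below 0.05 N) or (linear speed of brass200 above 0.45 m/s and contact force between the fingers and brass200 below 0.05 N) or (linear speed of brass100 above 0.45 m/s and contact force between the fingers and brass100 below 0.05 N) or (linear speed of brass50 above 0.45 m/s and contact force between the fingers and brass50 below 0.05 N)).
It fails at once if a steel standard is pushed more than 10 mm from its place or tipped by more than 0.2 rad (distance of any of steel500, steel200, steel100, steel50 from where it was at the start of the episode above 0.01 m or angle between any of steel500, steel200, steel100, steel50's own z axis and vertical above 0.2 rad).
It also fails if it takes over 115 s, if anything falls off the work surface, if the arm or the gripper's body presses on something with over 40 N, if the wrist force passes 120 N, or if a joint passes its speed limit or range.

## Working session

There is one attempt and no reset: what is moved stays moved. The work goes in short steps, each a Python script; the robot and the scene stay as the last script left them, time stands still between calls to the robot, and variables do not carry over. Pictures are saved under pics/ and viewed, at most 14 in all, crops included, and the job is handed in when it is done.

```bash
mkdir -p pics; ls
cat > h.py <<'E'
from cell import *
import numpy as np, cv2
def ray(f,px,z,T=None):
    T=np.array(f["cam_to_world"]) if T is None else T
    d=T[:3,:3]@np.array([(px[0]-f["cx"])/f["fx"],(px[1]-f["cy"])/f["fy"],1.0])
    o=T[:3,3]; return o+d*(z-o[2])/d[2]
def save(f,n): cv2.imwrite("pics/"+n,cv2.cvtColor(np.array(f["img"]),cv2.COLOR_RGB2BGR))
E
python3 - <<'E'
from h import *
s=get_state(); print({k:np.round(v,3) for k,v in s.items()})
f=grab_frame("top"); save(f,"top1.png"); print(np.round(f["cam_to_world"],3),f["fx"])
H=dict(zip(["500","200","100","50"],[.066,.0495,.040,.0305]))
for k,h in H.items():
  for m,b in(("brass",.016),("steel",.014)):
    r=tip_of("top",m+k)[:3]
    print(m+k,[(np.round(x["centre"],1),round(x["score"],2),np.round(ray(f,x["centre"],b),3)) for x in r])
for n in("plate","tray"):
    print(n,[(np.round(x["centre"],1),round(x["score"],2),np.round(ray(f,x["centre"],0),3)) for x in tip_of("top",n)[:2]])
E
```

```text
pics
{'clock': np.float64(0.0), 'q': array([-1.29 ,  0.327, -0.194,  1.052, -0.   ,  1.437]), 'joint_velocities': array([-0.   , -0.001,  0.001, -0.   ,  0.001, -0.001]), 'tau': array([-3.0000e-03, -4.4340e+01,  2.6244e+01,  1.6000e-02,  0.0000e+00,
       -0.0000e+00]), 'position': array([ 0.222, -0.503,  0.231]), 'eef_rot': array([-3.073, -0.647,  0.   ]), 'contact_force': array([ 0.235, -0.063, -0.792]), 'wrist_torque': array([-0.06 ,  0.025, -0.021]), 'grasp_force': np.float64(0.0), 'finger_gap': np.float64(0.998)}
[[-0.018 -0.99   0.138  0.458]
 [-1.     0.02   0.013 -0.004]
 [-0.016 -0.138 -0.99   1.044]
 [ 0.     0.     0.     1.   ]] 378.3542181113852
brass500 [(array([363.6, 212.4]), 0.59, array([ 0.575, -0.103,  0.016])), (array([450.8, 230.8]), 0.55, array([ 0.521, -0.337,  0.016])), (array([385.6, 214. ]), 0.46, array([ 0.57 , -0.163,  0.016]))]
steel500 [(array([282.4, 191.9]), 0.71, array([0.637, 0.119, 0.014])), (array([198.8, 211.8]), 0.67, array([0.586, 0.35 , 0.014])), (array([251.3, 201.5]), 0.54, array([0.612, 0.205, 0.014]))]
brass200 [(array([363.6, 212.4]), 0.5
[... 583 characters left out ...]
, 191.9]), 0.71, array([0.637, 0.119, 0.014])), (array([198.8, 211.8]), 0.67, array([0.586, 0.35 , 0.014])), (array([251.3, 201.5]), 0.54, array([0.612, 0.205, 0.014]))]
brass50 [(array([363.6, 212.4]), 0.59, array([ 0.575, -0.103,  0.016])), (array([450.8, 230.8]), 0.55, array([ 0.521, -0.337,  0.016])), (array([385.6, 214. ]), 0.46, array([ 0.57 , -0.163,  0.016]))]
steel50 [(array([282.4, 191.9]), 0.71, array([0.637, 0.119, 0.014])), (array([198.8, 211.8]), 0.67, array([0.586, 0.35 , 0.014])), (array([251.3, 201.5]), 0.54, array([0.612, 0.205, 0.014]))]
plate [(array([246.8, 237.5]), 0.85, array([0.514, 0.219, 0.   ]))]
tray [(array([404.7, 224.5]), 0.59, array([ 0.541, -0.217,  0.   ]))]
```

Run:
```python
import cv2
i=cv2.imread("pics/top1.png"); i=i[140:300,150:500]; cv2.imwrite("pics/top1c.png",cv2.resize(i,None,fx=2.28,fy=2.28,interpolation=cv2.INTER_CUBIC))
```

```text
(no output)
```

View pics/top1c.png

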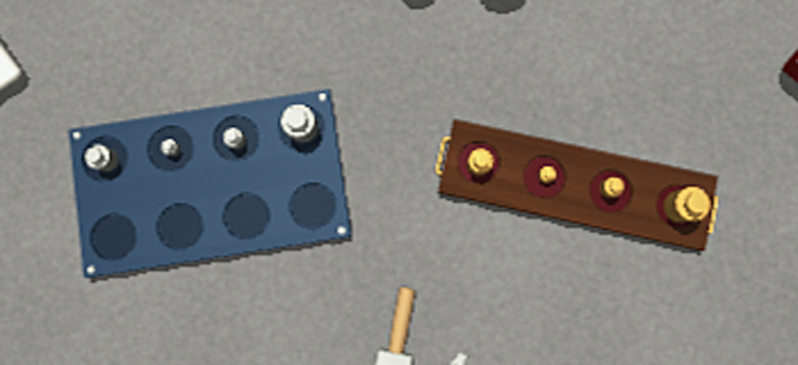

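The crop shows the plate on the left. Its back row, left to right, holds steel 200, 50, 100 and 500 (crop x 100, 170, 233, 298), and the front recesses are at about (113,237) to (312,205). The tray is on the right with brass 200, 50, 100 and 500, in that order. Next I'll take wrist views over both.

```bash
cat >> h.py <<'E'
from scipy.spatial.transform import Rotation as R
def down(a):  # tool z down, tool y (closing line) along world angle a
    y=np.array([np.cos(a),np.sin(a),0]); z=np.array([0,0,-1.]); x=np.cross(y,z)
    return R.from_matrix(np.c_[x,y,z]).as_rotvec()
def wcam():
    s=get_state(); f=grab_frame("wrist"); T=np.eye(4); T[:3,:3]=R.from_rotvec(s["eef_rot"]).as_matrix(); T[:3,3]=s["position"]
    return f,T@np.array(f["T_tool_cam"])
E
python3 - <<'E'
from h import *
f=cv2.imread("pics/top1.png"); F=grab_frame("top")
P=[ray(F,(150+u/2.28,140+v/2.28),.014) for u,v in[(113,237),(180,226),(246,215),(312,205)]]
B=[ray(F,(150+u/2.28,140+v/2.28),z) for (u,v),z in zip([(481,158),(548,173),(614,186),(694,204)],[.0655,.0465,.056,.082])]
for n,Q in(("plate",P),("tray",B)):
  Q=np.array(Q); print(np.round(Q,3), np.linalg.norm(np.diff(Q[:,:2],axis=0),axis=1).round(3)); d=Q[0]-Q[3]; print(n,Q.mean(0).round(3),"row dir",np.arctan2(d[1],d[0]))
f,T=wcam(); print(np.round(f["T_tool_cam"],3),f["fx"])
# closing line across row = row dir - 90deg
d=np.array(B[0])-B[3]; a=np.arctan2(d[1],d[0])-np.pi/2; c=np.mean(B,0)
for z in(.3,.35,.4):
  for aa in(a,a+np.pi): print(z,ik([c[0]-.05,c[1],z],down(aa)))
E
```

```text
[[0.498 0.345 0.014]
 [0.509 0.265 0.014]
 [0.521 0.186 0.014]
 [0.532 0.107 0.014]] [0.081 0.08  0.08 ]
plate [0.515 0.226 0.014] row dir 1.711604727523433
[[ 0.578 -0.092  0.066]
 [ 0.561 -0.17   0.046]
 [ 0.544 -0.243  0.056]
 [ 0.52  -0.324  0.082]] [0.08  0.075 0.084]
tray [ 0.551 -0.207  0.062] row dir 1.3264239040257448
[[ 0.    -0.945 -0.327  0.085]
 [ 1.     0.001 -0.001  0.   ]
 [ 0.001 -0.327  0.945 -0.142]
 [ 0.     0.     0.     1.   ]] 322.04381745820865
0.3 [-5.29011990e-01  2.75627611e-01 -8.65259120e-02  1.20864280e+00
  4.44089210e-16  1.28615676e+00]
0.3 [-0.52901199  0.27562761 -0.08652591  1.2086428   0.         -1.85543589]
0.35 [-5.29011990e-01  2.63025113e-01  2.13602042e-02  1.32913142e+00
  4.44089210e-16  1.28615676e+00]
0.35 [-0.52901199  0.26302511  0.0213602   1.32913142  0.         -1.85543589]
0.4 [-5.29011990e-01  2.62360498e-01  1.44242004e-01  1.45267783e+00
  4.44089210e-16  1.28615676e+00]
0.4 [-0.52901199  0.2623605   0.144242    1.45267783  0.         -1.85543589]
```

Run:
```python
from h import *
for n,c,rd in(("tray",[.551,-.207],1.326),("plate",[.515,.226],1.712)):
  a=rd-np.pi/2; M=R.from_rotvec(down(a)).as_matrix()
  p=np.array([*c,.28])+.07*M[:,0]
  movep(p.tolist(),down(a).tolist()); sleep(.3)
  f,T=wcam(); save(f,f"w_{n}.png"); np.savez(f"w_{n}.npz",T=T,**{k:f[k] for k in("fx","fy","cx","cy")})
  for w in(["brass500","tray"] if n=="tray" else ["steel500","plate"]):
    z=.0 if "00" not in w else .015
    for x in tip_of("wrist",w)[:5]: print(w,round(x["score"],2),np.round(x["centre"],1),ray(f,x["centre"],z,T).round(4))
  print(get_state()["clock"])
a=cv2.imread("pics/w_tray.png");b=cv2.imread("pics/w_plate.png")
```

```text
brass500 0.9 [319.2 121.4] [ 0.58   -0.0907  0.015 ]
brass500 0.73 [324.6 238.7] [ 0.5487 -0.2464  0.015 ]
brass500 0.69 [321.5 184.8] [ 0.5632 -0.1699  0.015 ]
brass500 0.58 [320.2 290.6] [ 0.5223 -0.3267  0.015 ]
tray 0.72 [316.2 207. ] [ 0.5474 -0.2034  0.    ]
2.9333
steel500 0.92 [385.9 237.2] [0.6122 0.2026 0.015 ]
steel500 0.79 [384.3 284.8] [0.6257 0.1271 0.015 ]
steel500 0.55 [398.2 120.5] [0.5947 0.3591 0.015 ]
steel500 0.53 [388.9 185.1] [0.6006 0.2768 0.015 ]
plate 0.61 [317.5 206.1] [0.5125 0.2294 0.    ]
5.0
```

View pics/w_tray.png

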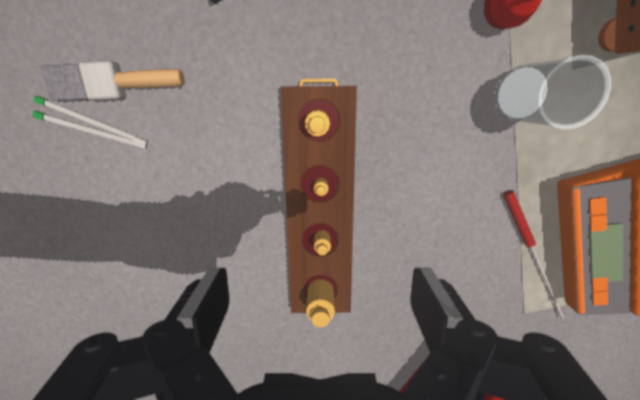

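View pics/w_plate.png

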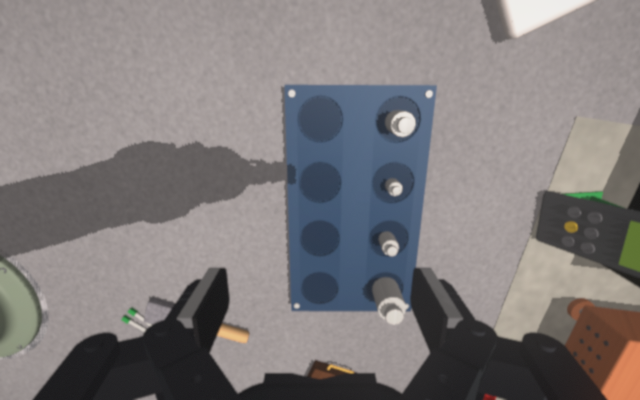

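The wrist view of the tray shows the knob tops at (318,123), (321,188), (322,246) and (320,321), which are 200, 50, 100 and 500. The plate view shows the front recesses at (321,118), (320,182), (320,238) and (319,288). The steel knobs are at (402,123), (395,188), (390,246) and (394,316), in the same order. Next I'll triangulate these against the known heights.

```bash
cat >> h.py <<'E'
H=dict(zip(["500","200","100","50"],[.066,.0495,.040,.0305])); O=["200","50","100","500"]
E
python3 - <<'E'
from h import *
wt=np.load("w_tray.npz"); wp=np.load("w_plate.npz")
B=np.array([ray(wt,p,.016+H[k],wt["T"])[:2] for k,p in zip(O,[(318,123),(321,188),(322,246),(320,321)])])
P=np.array([ray(wp,p,.014,wp["T"])[:2] for p in[(321,118),(320,182),(320,238),(319,288)]])
S=np.array([ray(wp,p,.014+H[k],wp["T"])[:2] for k,p in zip(O,[(402,123),(395,188),(390,246),(394,316)])])
for n,Q in zip("BPS",(B,P,S)):
  d=Q[0]-Q[3]; print(n,Q.round(4).tolist(),np.linalg.norm(np.diff(Q,axis=0),axis=1).round(4),np.arctan2(d[1],d[0]))
# plate frame
Pt=np.array([[.498,.345],[.509,.265],[.521,.186],[.532,.107]])
c=(P.mean(0)+Pt.mean(0))/2; u=(P[0]-P[3]); u/=np.linalg.norm(u); x=np.array([u[1],-u[0]])
print("plate c",c,"S in plate",np.c_[(S-c)@x,(S-c)@u].round(4).tolist(),"P",np.c_[(P-c)@x,(P-c)@u].round(4).tolist())
E
```

```text
B [[0.5794, -0.0879], [0.5637, -0.165], [0.5471, -0.2364], [0.522, -0.3264]] [0.0787 0.0734 0.0934] 1.3343133784874743
P [[0.5003, 0.3488], [0.5105, 0.268], [0.5219, 0.1881], [0.5318, 0.1076]] [0.0814 0.0807 0.0811] 1.7004217848021395
S [[0.5874, 0.3594], [0.6011, 0.2816], [0.6086, 0.2081], [0.6265, 0.1235]] [0.0791 0.0738 0.0865] 1.7351938202283719
plate c [0.51556748 0.22694756] S in plate [[0.0883, 0.1221], [0.0918, 0.0431], [0.0898, -0.0307], [0.0966, -0.1169]] P [[0.0007, 0.1228], [0.0003, 0.0414], [0.0012, -0.0393], [0.0007, -0.1204]]
```

```bash
cat >> h.py <<'E'
BP=dict(zip(O,[(.579,-.090),(.562,-.167),(.5455,-.240),(.521,-.325)]))
c=np.array([.5156,.2269]); u=np.array([np.cos(1.705),np.sin(1.705)])
PP=dict(zip(O,[c+y*u for y in(.12,.041,-.037,-.119)]))
at,ap=(1.330-np.pi/2),(1.705-np.pi/2)
def L(p,z,v,**k): return move_l([float(p[0]),float(p[1]),z],velocity=v,**k)
def pick(k,N=30):
    p=BP[k]; movep([*p,.2],down(at).tolist())
    hit=L(p,.026,.12,until_force=15)
    grab(N); s=get_state(); print(k,"hit",hit,"gap",round(s["finger_gap"],3),"F",s["grasp_force"],s["position"].round(4))
    L(p,.045,.04); L(p,.2,.15)
    s=get_state(); print(" lifted gap",round(s["finger_gap"],3),"F",round(s["grasp_force"],1),"wz",s["contact_force"].round(2),s["clock"])
def place(k):
    p=PP[k]; movep([*map(float,p),.2],down(ap).tolist())
    L(p,.036,.12); sleep(.2)
    hit=L(p,.021,.02,until_force=2.5); s=get_state(); print(k,"touch",hit,s["position"].round(4),s["clock"])
    let_go(); sleep(.2); L(p,.2,.15)
E
python3 - <<'E'
from h import *
pick("200"); f,T=wcam(); save(f,"held.png")
E
```

```text
200 hit False gap 0.296 F 29.503194093704224 [ 0.579  -0.09    0.0263]
 lifted gap 0.303 F 29.6 wz [ 0.61 -0.91 -2.77] 10.4667
```

View pics/held.png

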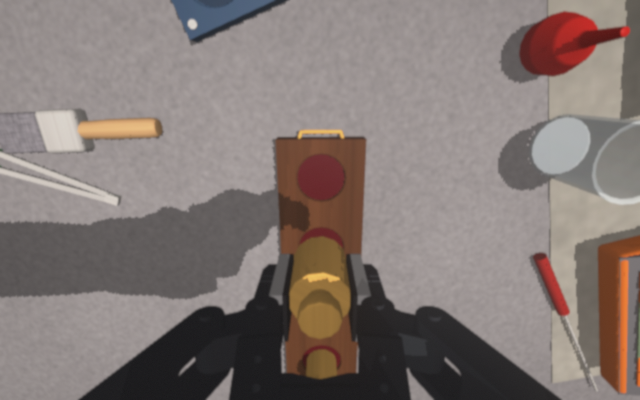

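The 200 g weight is held upright and centred between the pads, around (320,300). Its recess at (321,177) is empty. I'll place it and pick the next one.

Run:
```python
from h import *
place("200"); print(get_state()["clock"])
f,T=wcam(); save(f,"placed1.png")
```

```text
200 touch True [0.4994 0.3457 0.0242] 14.4417
16.575
```

View pics/placed1.png

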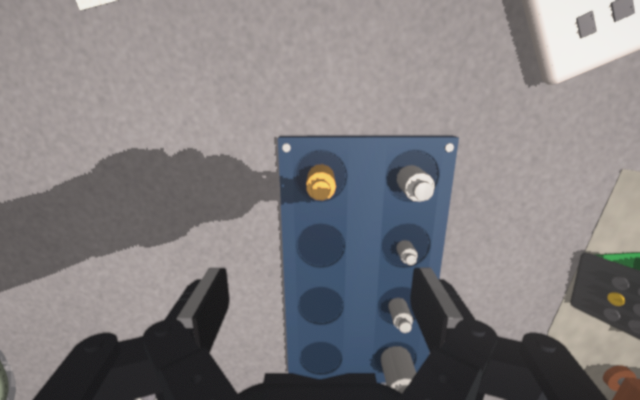

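The brass 200 stands in its recess, with its knob at (321,185), level with the steel 200 knob at (418,186). Touchdown came at the expected height. I'll do the other three now.

Run:
```python
from h import *
for k in("50","100"):
    pick(k)
    if get_state()["finger_gap"]<.08: print("missed"); break
    place(k)
f,T=wcam(); save(f,"placed3.png"); print(get_state()["clock"])
```

```text
50 hit False gap 0.176 F 29.223970770835876 [ 0.562  -0.167   0.0262]
 lifted gap 0.177 F 29.2 wz [-0.08  0.8  -0.67] 22.55
50 touch True [0.51   0.2675 0.0242] 26.4667
100 hit False gap 0.229 F 29.34197098016739 [ 0.5456 -0.24    0.0262]
 lifted gap 0.227 F 29.3 wz [ 0.75 -0.66 -2.17] 34.5417
100 touch True [0.5204 0.1902 0.0242] 38.425
40.65
```

View pics/placed3.png

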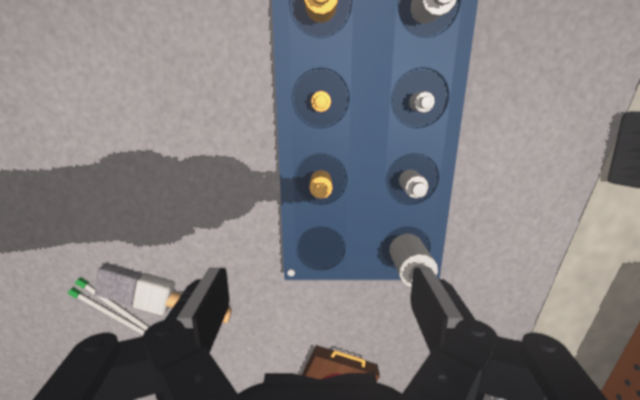

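The 50 at (320,100) and the 100 at (320,185) are upright in their recesses and level with the matching steel. Only the recess at (321,247) is still empty. Next is the 500.

Run:
```python
from h import *
pick("500",45)
if get_state()["finger_gap"]>.2: place("500")
p=PP["100"]; movep([float(p[0]),float(p[1]),.3],down(ap).tolist())
sleep(.3); f,T=wcam(); save(f,"final.png"); s=get_state(); print(s["clock"])
```

```text
500 hit False gap 0.419 F 44.846320152282715 [ 0.5215 -0.3253  0.0265]
 lifted gap 0.422 F 45.4 wz [-0.79  0.73 -5.32] 46.4333
500 touch True [0.5314 0.109  0.0245] 50.325
53.325
```

View pics/final.png

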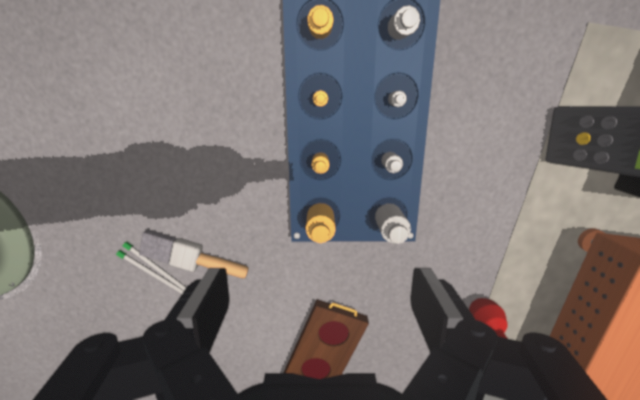

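All four brass weights stand upright in the front row at column 320, rows 20, 98, 163 and 230. Each is level with its steel counterpart, so I'll hand in.

```bash
python3 -c "
from cell import *
print(sign_off())"
```

```text
the job is handed in; nothing more can be done
None
```

All four brass weights stand upright in the front-row recesses in front of the steel standards of their own size, and I handed the job in at about 53 s of the 115 s limit; the sign-off call did not return a verdict.

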